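Draw the fume nozzle out to the marker clip and hold it

ROBOT

A 7-joint arm with a two-finger parallel gripper is mounted at the origin on the work surface. World frame = base frame: x ahead of the robot, y to its left, z up, the work surface at z = 0. Lengths are in m, angles in rad, forces in N, time in s.
With the tool pointing down it reaches from about 0.35 to 0.9 m from the base axis. Payload 8.1 kg.
Tool frame: the origin (TCP) lies between the finger pads, 19 mm behind the fingertips; this is the grasp point; z points along the fingers, y is the line along which they close (so a half turn about z gives the same grasp; the last joint's range is limited). The gripper opens to 92 mm and grips with 3 to 60 N. Pads are 19 mm wide; open, the fingers measure 130 mm over their backs; the gripper's body (75 mm by 190 mm) begins 47 mm behind the grasp point.
Start: joints at [1.163, 0.434, 0.025, 1.573, -0.012, 1.134, -0.075], TCP at [0.188, -0.596, 0.246] pointing down, gripper open.
Joint ranges: [-2.62, 2.62], [-0.44, 2.09], [-1.27, 1.32], [0.08, 2.57], [-1.32, 4.46], [0.12, 2], [-2.74, 2.74]. Speed limits (rad/s): [2.22, 2.22, 3.01, 3.01, 3.14, 3.14, 3.14].

INTERFACE

Orientations are given as a rotation vector (axis times angle).
In Python, from cell import telemetry, vision, job gives the robot as it stands. The module is installed in compiled form; this text tells all that it offers.
- The arm moves only by the shell command python3 -m creep 'ROWS' [FORCE]. ROWS is text: rows parted by semicolons, each of 7 numbers parted by spaces: the finger opening in cm, from 0 to 9.18, then the shift along the tool's x, y, z in cm, then the turn, a rotation vector about the tool's x, y, z in degrees. A call has 1 to 5 rows; each row is the pose to reach, as a shift and turn from the pose commanded when the call began, along the tool's axes at that moment; what a row does not reach only later rows make up. A row lasts 1/8 s, in which the tool goes at most 62.5 mm and 10.7 degrees, less where a joint would pass 70% of its speed; a pose out of reach is approached as far as the arm can. A call with a gripper value outside its range is refused whole. The fingers move at their own pace and stop on an object; FORCE is the grip in N (left out, the last holds). Time passes only in rows, so rows that repeat a pose let the fingers close. It gives the time, the measured TCP pose, the force, the opening and the grip force at its end, in the units of the state.
- telemetry.observe(): the state, without advancing time (a new reading comes with each control period).
- vision.get_image(name): name is "scene" or "side" or "wrist"; returns the picture (400x640x3 uint8, red, green, blue); there is no depth.
- vision.camera_info(name): a dict with "fov_y" (degrees; the focal length in pixels is half the picture's height over the tangent of half this angle, whatever the lens; pixels are square), "cx", "cy" (the principal point, pixels), "extrinsics" (4x4, takes a point from camera to world coordinates). Camera axes: x right, y down, z forward; pixel columns grow to the right and rows downward; lengths in m; the calibration is good to about 2 mm. A picture is of the moment at which its call begins: read the wrist's pose just before it. camera_info takes no time and is no camera call; for the wrist camera it gives the pose at the moment of the call.
- job.sign_off(): hands the job in; it is judged then, once.
The state is a dict: "clock": time; "joints": joint angles; "dq": joint speeds; "joint_efforts": joint torques, N m; "position": TCP position; "ee_rot": TCP orientation; "force": force on the tool from outside, world axes, zero at the start; "ft_torque": the same for the moment, N m; "width": opening from 0.0 (shut) to 1.0 (fully open); "gripper_force": force on a finger pad.
Only numpy, scipy, OpenCV 4.12 (cv2) and the standard library are available. Lean on these libraries where they do the work, as an engineer would, in place of code of your own. Each camera call takes 0.05 s, during which the arm holds its last target. There are 200 camera calls.

TASK

Bring the fume extractor's nozzle out over the circuit board: push the round lock button on top of the pipe's collar right down (it stays down by itself), then grip the upright knob on the nozzle's elbow and draw the telescoping arm out until its pointer stands over the marker clip on the scale. A spring pulls the arm back in, so finish while still holding the knob, with the arm standing still and the pointer at the clip. Leave the loose things on the bench where they are.

Things in the scene. Friction and masses are not known exactly. Their poses are not given: they have to be found in the camera images.
- extractor: Fixed fume extractor: grey blower box (200 x 160 mm, 92 high, centre at local x = -200 mm), on it a grey level pipe (axis height 125 mm) ending in a 66 mm collar with a dark block on top (56 x 44 mm, top at 165 mm). Origin on the table below the collar's mouth; +x is the way the arm draws out, z up. A 16 mm wide ruler (top at height 135 mm) runs along the arm at y = +52 mm, x = -50 to 280 mm.
- lock_button (a joint): Lock button travel in m: 0 up (locked, the arm cannot be drawn out), 0.008 fully down; the arm is free from about 0.005. It moves straight down against about 2.5 N of friction, has no spring, stays where it is left and need not be held.
- button_top (a point): Centre of the top face of the black round lock button (26 mm diameter, vertical axis), at local x = -50 mm, y = 0 of the extractor; when up it stands 12 mm above the dark block (height 177 mm), fully down 4 mm.
- nozzle_arm (a joint): How far the telescoping nozzle arm is drawn out, in m: 0 fully in (as it starts), at most 0.17, along the extractor's +x. A spring pulls it back in with 1.8 N at 0 to 3.8 N at 0.17, plus 0.6 N of friction; let go, it slides back.
- knob (a point): Middle of the black upright cylindrical knob (26 mm diameter, 50 mm tall) on top of the nozzle's elbow, part of the arm: this point is at height 180 mm on its axis; its foot (a 36 mm wide boss) is 25 mm below, its top 25 mm above. With the arm fully in it stands at local x = +70 mm, y = 0 of the extractor, 120 mm from the button. It cannot turn.
- pointer (a point): Steel pointer on the arm: the point at the middle of its 3 mm wide end, over the ruler, at height 141 mm (its underside), level with the knob's axis along x and 52 mm to its +y side. Moves with the arm.
- clip: Brass marker clip fixed on the ruler: 10 mm wide along the ruler, 3 mm above its top, with a 16 mm lug standing out on the +y side. Origin at its middle on the ruler's top face (height 135 mm), same axes as the extractor. The pointer passes 3 mm above it. It stands 55 to 145 mm from the pointer's starting place.
- board_holder: Fixed holder, 130 x 90 mm and 33 mm high over its parts, with a green circuit board; it stands under the place where the nozzle is when the pointer is at the clip. Nozzle mouth: 80 mm diameter, at height 70 mm. Origin: centre of its underside, on the table.
- pump: Loose blue desoldering pump lying on the bench, 240 mm long, 22 mm thick; origin under its middle. Leave alone.
- pliers: Loose pliers with yellow handles lying on the bench, about 130 x 45 mm, 10 mm high; origin under the middle. Leave alone.
- module: Loose small green circuit module, 55 x 35 mm, 19 mm high; origin at the centre of its underside. Leave alone.
- flux_pot: Loose small open amber pot, 52 mm diameter, 36 mm high; origin at the centre of its underside. Leave alone.
- spool: Loose spool of solder standing on its flange, 60 mm diameter, 44 mm high; origin at the centre of its underside. Leave alone.
- parts_tray: Loose black divided tray, 130 x 100 mm, 35 mm high; origin at the centre of its underside. Leave alone.

How it is judged:
By the outcome, as a careful person would: the job done as asked, in the order asked, and still so for the second after the job is handed in, while the arm keeps its last pose, push and grip.
It also fails if it takes over 45 s, if anything falls off the work surface, if the arm or the gripper's body presses on something with over 40 N, if the wrist force passes 120 N, or if a joint passes its speed limit or range.

## Working session

There is one attempt and no reset: what is moved stays moved. The work goes in short steps, Python scripts to look and compute and a shell command to move; the robot and the scene stay as the last step left them, time stands still between calls to the robot, and variables do not carry over. Pictures are saved under pics/ and viewed, at most 10 in all, crops included, and the job is handed in when it is done.

```bash
mkdir -p pics
cat > h.py <<'E'
import numpy as np,cv2
from cell import telemetry,vision,job
def cam(n):
    i=vision.camera_info(n); f=200/np.tan(np.radians(i["fov_y"])/2)
    return f,i["cx"],i["cy"],np.array(i["extrinsics"])
def ray(c,u,v):
    f,cx,cy,E=c; d=E[:3,:3]@np.array([(u-cx)/f,(v-cy)/f,1]); return E[:3,3],d/np.linalg.norm(d)
def plane(c,u,v,z):
    o,d=ray(c,u,v); return o+d*(z-o[2])/d[2]
def tri(r1,r2):
    (a,d),(b,e)=r1,r2
    s=np.linalg.lstsq(np.c_[d,-e],b-a,rcond=None)[0]; p,q=a+d*s[0],b+e*s[1]
    return (p+q)/2,np.linalg.norm(p-q)
def proj(c,p):
    f,cx,cy,E=c; q=E[:3,:3].T@(np.array(p)-E[:3,3]); return f*q[0]/q[2]+cx,f*q[1]/q[2]+cy
def save(n,name):
    im=vision.get_image(n)[:,:,::-1].copy(); cv2.imwrite("pics/"+name,im); return im
E
python3 - <<'E'
from h import *
for n in ("scene","side","wrist"):
    save(n,n+"0.png"); f,cx,cy,E=cam(n); print(n,f,cx,cy,E.round(3).tolist())
s=telemetry.observe();print(s)
E
```

```text
scene 518.2618335778159 308.3885759437713 188.66960906229218 [[-0.811, 0.43, -0.396, 1.012], [0.584, 0.604, -0.542, 0.532], [0.006, -0.671, -0.741, 1.041], [0.0, 0.0, 0.0, 1.0]]
side 397.9580913967738 322.17484903098705 200.3856353089477 [[0.987, -0.089, 0.137, 0.413], [-0.163, -0.484, 0.86, -0.883], [-0.01, -0.87, -0.492, 0.576], [0.0, 0.0, 0.0, 1.0]]
wrist 332.27418019574026 319.5266090838769 200.46829494764745 [[0.3, -0.914, -0.272, 0.26], [-0.954, -0.288, -0.083, -0.573], [-0.002, 0.284, -0.959, 0.384], [0.0, 0.0, 0.0, 1.0]]
{'clock': 0.15, 'joints': array([ 1.16338686,  0.43505647,  0.0249645 ,  1.57387161, -0.01157877,
        1.13401991, -0.07509483]), 'dq': array([ 0.00168044, -0.00152063, -0.00018937, -0.00381588, -0.0005102 ,
        0.00118728,  0.00195465]), 'joint_efforts': array([ 2.19550551e-03, -6.68266153e+01,  9.86021832e-01, -3.14694357e+01,
       -6.05630991e-02,  3.94662295e-02,  9.71937675e-05]), 'position': array([ 0.1874155 , -0.59585441,  0.24493553]), 'ee_rot': array([-3.10403115e+00, -4.76693658e-01,  4.81981523e-04]), 'force': array([-0.31959387,  0.23699407,  0.65962695]), 'ft_torque': array([ 0.00704515, -0.00176124,  0.04342093]), 'gripper_force': 0.0, 'width': 0.9999460739456908}
```

View pics/scene0.png

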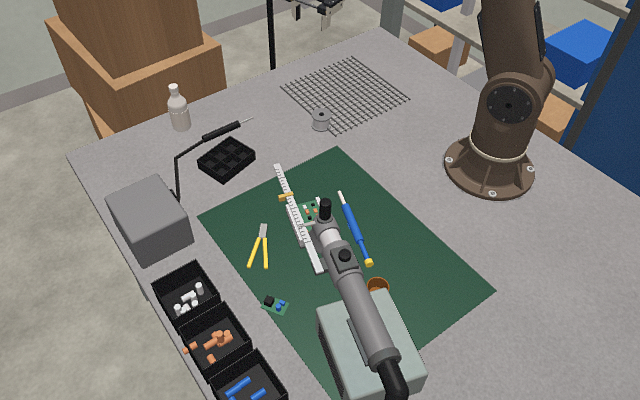

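View pics/side0.png

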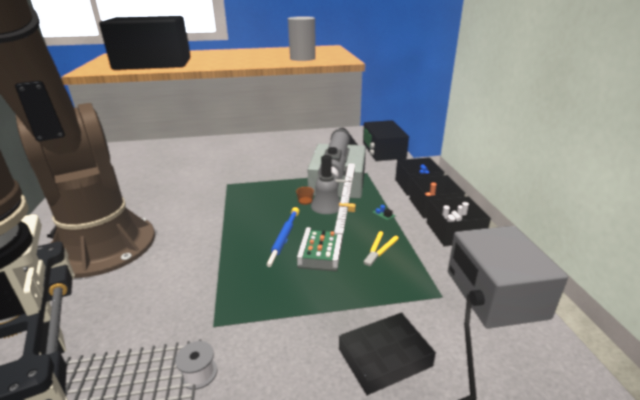

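The scene view shows the knob near (325,209), the button near (344,255) and the brass clip near (286,197). In the side view the knob is near (326,166) and the clip near (346,207). I'll zoom in on both.

Run:
```python
import cv2,numpy as np
a=cv2.imread("pics/scene0.png")[160:300,265:375];b=cv2.imread("pics/side0.png")[115:255,290:370]
a=cv2.resize(a,None,fx=4,fy=4,interpolation=cv2.INTER_CUBIC);b=cv2.resize(b,None,fx=4,fy=4,interpolation=cv2.INTER_CUBIC)
cv2.imwrite("pics/c1.png",np.hstack([a,b]))
```

```text
(no output)
```

View pics/c1.png

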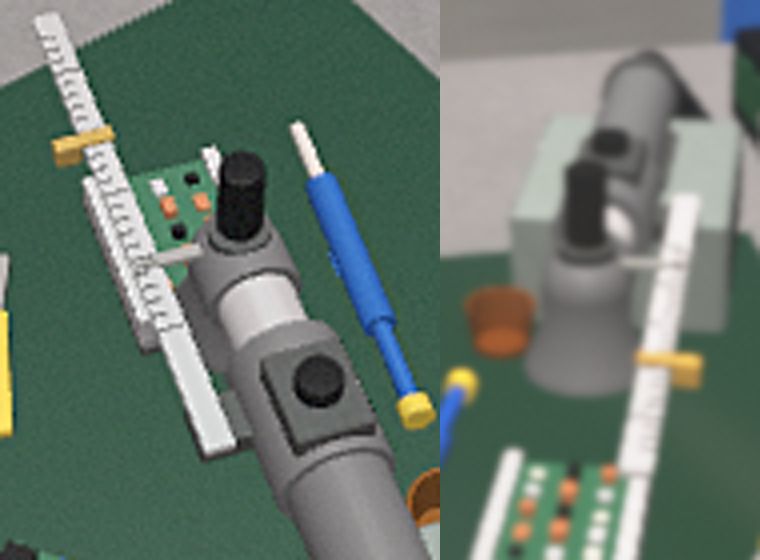

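The zoom gives these full-frame pixels:

| Point | Scene | Side |
|---|---|---|
| Knob top | (325.8,200.5) | (326.8,156.5) |
| Button top | (345,253.8) | (333,149.5) |
| Clip on ruler | (289.5,194) | (343.5,205) |
| Pointer end | about (303,225) | about (349,181) |

Run:
```python
from h import *
S,D=cam("scene"),cam("side")
P={}
for n,a,b in (("knobtop",(325.75,200.5),(326.75,156.5)),("button",(345,253.75),(333,149.5)),("clip",(289.5,194),(343.5,205)),("pointer",(303,225),(349.5,181)),("knobmid",(325.2,209),(326.3,166))):
    p,e=tri(ray(S,*a),ray(D,*b)); P[n]=p; print(n,p.round(4),round(e,4))
k,b,c=plane(S,325.75,200.5,.205),plane(S,345,253.75,.177),plane(S,289.5,194,.138)
print(k,b,c,plane(D,326.75,156.5,.205),plane(D,333,149.5,.177),plane(D,343.5,205,.138))
for K,B,C in((P["knobtop"],P["button"],P["clip"]),(k,b,c)):
    v=(K-B)[:2];L=np.linalg.norm(v);u=v/L;w=np.array([-u[1],u[0]]);d=(C-K)[:2]
    print("len",L,"yaw",np.degrees(np.arctan2(u[1],u[0])),"clip along",d@u,"lat",d@w)
from scipy.spatial.transform import Rotation as R
s=telemetry.observe();print(s["position"],R.from_rotvec(s["ee_rot"]).as_matrix().round(3))
```

```text
knobtop [ 0.5589 -0.0294  0.2058] 0.0046
button [0.5959 0.0858 0.1744] 0.0046
clip [ 0.5768 -0.1416  0.1358] 0.0036
pointer [ 0.6103 -0.0437  0.144 ] 0.008
knobmid [ 0.5592 -0.0278  0.1801] 0.0021
[ 0.55601779 -0.02968691  0.205     ] [0.59470831 0.08749418 0.177     ] [ 0.57609703 -0.13966613  0.138     ] [ 0.56107953 -0.02981161  0.205     ] [0.59648501 0.07726101 0.177     ] [ 0.57751684 -0.14659772  0.138     ]
len 0.1209510546596035 yaw -107.78563035119707 clip along 0.10145493785883891 lat 0.05135029430103823
len 0.12340325727864394 yaw -108.27203913100358 clip along 0.0981384890476232 lat 0.053548493685816975
[ 0.1874155  -0.59585441  0.24493553] [[ 0.954  0.3   -0.   ]
 [ 0.3   -0.954  0.001]
 [-0.    -0.001 -1.   ]]
```

The triangulated heights are 206, 174 and 136 mm, against 205, 177 and 138 mm expected. The knob-to-button distance is 121 mm (120 expected) and the clip's lateral offset is 51 mm (52 expected), so these fit. Drawing-out yaw is about -108° and the draw is about 100 mm. Next I'll turn the tool so its y axis lies along the arm and move towards the button with the fingers shut.

```bash
cat > go.py <<'E'
import sys
from h import *
from scipy.spatial.transform import Rotation as R
def go(t,yaw=-108):
    s=telemetry.observe(); M=R.from_rotvec(s["ee_rot"]).as_matrix()
    y=np.array([np.cos(np.radians(yaw)),np.sin(np.radians(yaw)),0]); z=np.array([0,0,-1.]); G=np.c_[np.cross(y,z),y,z]
    print("t",round(s["clock"],2),"pos",s["position"].round(4),"F",s["force"].round(1),"w",round(s["width"],3),"j7",s["joints"][6].round(2))
    print("shift cm",(M.T@(np.array(t)-s["position"])*100).round(2),"turn",np.degrees(R.from_matrix(M.T@G).as_rotvec()).round(2))
if __name__=="__main__": go([float(a) for a in sys.argv[1:4]],*[float(a) for a in sys.argv[4:5]])
E
python3 -m creep '0 4.1 -3.6 -1.5 0 0 7; 0 8.2 -7.2 -3 0 0 14; 0 12.3 -10.8 -4 0 0 21; 0 16.4 -14.4 -4 0 0 28; 0 20.5 -18 -4 0 0 35' 20
python3 go.py 0.595 0.0855 0.27
```

```text
clock: 0.78
position: [0.3298, -0.3613, 0.2857]
ee_rot: [3.104, -0.485, 0.001]
force: [0.6, -0.4, -0.4]
width: 0.506
gripper_force: 0.0
t 0.78 pos [ 0.3298 -0.3613  0.2857] F [ 0.6 -0.4 -0.4] w 0.506 j7 -1.16
shift cm [ 11.62 -50.65   1.56] turn [ 0.01 -0.02  0.23]
```

```bash
python3 -m creep '0 1.3 -5.6 0 0 0 0; 0 2.6 -11.2 0 0 0 0; 0 3.9 -16.8 0 0 0 0; 0 5.2 -22.4 0 0 0 0; 0 6.5 -28 0 0 0 0' 
python3 go.py 0.595 0.0855 0.27
python3 - <<'E'
from h import *
print([np.round(proj(cam("wrist"),p),1) for p in ([.558,-.0295,.205],[.595,.0855,.177],[.5768,-.141,.138])])
save("wrist","w1.png")
E
```

```text
clock: 1.4
position: [0.476, -0.114, 0.2855]
ee_rot: [3.105, -0.479, 0.0]
force: [1.5, -0.8, -0.3]
width: 0.008
gripper_force: 0.0
t 1.4 pos [ 0.476  -0.114   0.2855] F [ 1.5 -0.8 -0.3] w 0.008 j7 -1.8
shift cm [  5.33 -22.61   1.55] turn [ 0.01 -0.01  0.45]
[array([158.9, 139.5]), array([ 12.2, 134.5]), array([313.9,  65.7])]
```

View pics/w1.png

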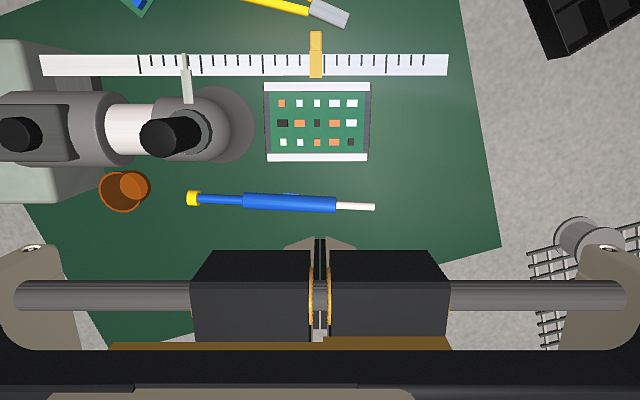

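The wrist view shows the knob top at (158,138), the button at (14,135) and the clip at (316,65). Each is within 2 px of where my points project, so I'll go on to the button.

```bash
python3 -m creep '0 1.3 -5.6 0 0 0 0; 0 2.6 -11.2 0 0 0 0; 0 3.9 -16.8 0 0 0 0; 0 5.33 -22.6 0 0 0 0; 0 5.33 -22.6 4 0 0 0' 
python3 go.py 0.595 0.0855 0.205
python3 - <<'E'
from h import *
print([np.round(proj(cam("wrist"),p),1) for p in ([.558,-.0295,.205],[.595,.0855,.177],[.5768,-.141,.138])])
save("wrist","w2.png")
E
```

```text
clock: 2.08
position: [0.5972, 0.0901, 0.2471]
ee_rot: [-3.101, 0.468, -0.008]
force: [-0.5, -1.1, -1.0]
width: 0.005
gripper_force: 0.0
t 2.08 pos [0.5972 0.0901 0.2471] F [-0.5 -1.1 -1. ] w 0.005 j7 -2.22
shift cm [-0.09  0.53  4.2 ] turn [-0.34 -0.24  0.85]
[array([533.8, 241.4]), array([327.7, 222.3]), array([628.1, 141.7])]
```

View pics/w2.png

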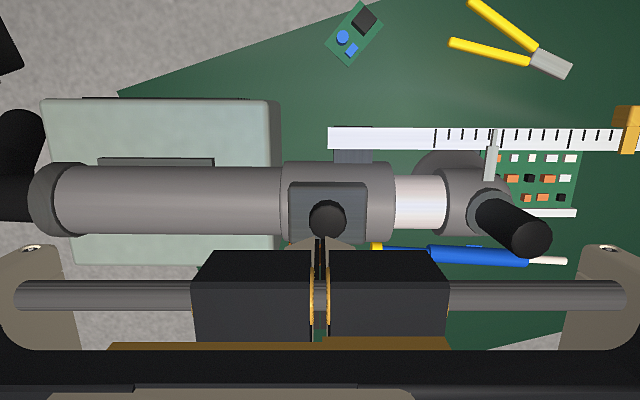

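The button's centre is at (328,218), against a predicted (328,222), so it is about 1–2 mm further out. I'll let the arm settle and descend close above it.

```bash
python3 -m creep '0 0 0 0 0 0 0; 0 0 0.3 2 0 0 0; 0 0 0.3 4 0 0 0; 0 0 0.3 4 0 0 0; 0 0 0.3 4 0 0 0' 
python3 go.py 0.5965 0.0855 0.1875
```

```text
clock: 2.75
position: [0.5942, 0.0805, 0.2073]
ee_rot: [-3.104, 0.48, -0.003]
force: [-0.2, -1.1, 0.7]
width: 0.01
gripper_force: 0.0
t 2.75 pos [0.5942 0.0805 0.2073] F [-0.2 -1.1  0.7] w 0.01 j7 -2.23
shift cm [ 0.06 -0.54  1.98] turn [-0.05 -0.11  0.4 ]
```

```bash
python3 -m creep '0 0.1 -0.5 0 0 0 0; 0 0.1 -0.5 0.7 0 0 0; 0 0.1 -0.5 1.3 0 0 0; 0 0.1 -0.5 1.8 0 0 0; 0 0.1 -0.5 2.0 0 0 0' 
python3 go.py 0.5965 0.0855 0.1875
```

```text
clock: 3.38
position: [0.5964, 0.0859, 0.1878]
ee_rot: [-3.104, 0.479, -0.003]
force: [-10.1, -1.6, 34.0]
width: 0.003
gripper_force: 17.4
t 3.38 pos [0.5964 0.0859 0.1878] F [-10.1  -1.6  34. ] w 0.003 j7 -2.24
shift cm [0.02 0.03 0.03] turn [-0.05 -0.1   0.47]
```

It pressed with 34 N at tip height 169 mm, which means the button has bottomed. I'll rise, open the fingers and move over the knob.

```bash
python3 -m creep '0 0 0 -3 0 0 0; 3 0 0 -6 0 0 0; 9.18 0 4 -7 0 0 0; 9.18 0 8 -7 0 0 0; 9.18 0 8 -7 0 0 0' 
python3 go.py 0.5585 -0.029 0.183
python3 - <<'E'
from h import *
c=cam("wrist")
print([np.round(proj(c,p),1) for p in ([.558,-.0295,.205],[.595,.0855,.169],[.5768,-.141,.138])])
save("wrist","w3.png")
E
```

```text
clock: 4.0
position: [0.5709, 0.0049, 0.2551]
ee_rot: [3.101, -0.487, -0.001]
force: [0.1, 0.2, -0.1]
width: 0.389
gripper_force: 0.0
t 4.0 pos [0.5709 0.0049 0.2551] F [ 0.1  0.2 -0.1] w 0.389 j7 -2.09
shift cm [-0.14  3.58  7.22] turn [0.15 0.02 0.14]
[array([379.1, 234.5]), array([201.9, 215.4]), array([498.8, 137.3])]
```

View pics/w3.png

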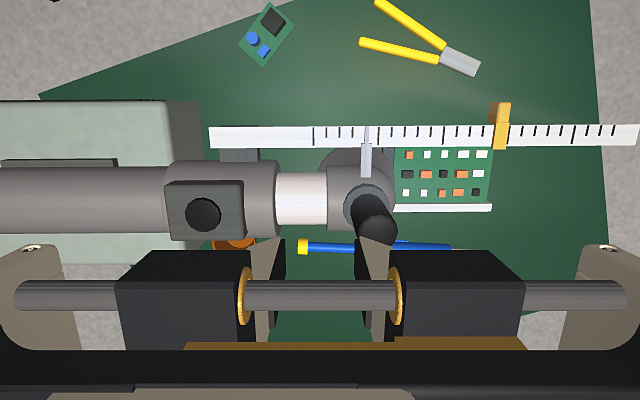

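The button is now low on its block at (203,215), as predicted for a height of 169 mm. The knob top is at (378,231), against a predicted (379,234). Next I'll centre over the knob and descend with the fingers open.

```bash
python3 -m creep '9.18 0 2 -1 0 0 0; 9.18 0 3.5 -1 0 0 0; 9.18 0 3.5 -1 0 0 0; 9.18 0 3.5 0 0 0 0; 9.18 0 3.5 1 0 0 0' 
python3 go.py 0.5590 -0.029 0.183
```

```text
clock: 4.68
position: [0.5612, -0.0233, 0.2444]
ee_rot: [-3.105, 0.477, 0.001]
force: [-0.1, -0.5, 0.5]
width: 0.968
gripper_force: 0.0
t 4.67 pos [ 0.5612 -0.0233  0.2444] F [-0.1 -0.5  0.5] w 0.968 j7 -2.03
shift cm [-0.03  0.61  6.14] turn [-0.01  0.04  0.53]
```

```bash
python3 -m creep '9.18 0 0.6 1.5 0 0 0; 9.18 0 0.6 3 0 0 0; 9.18 0 0.6 4.5 0 0 0; 9.18 0 0.6 6 0 0 0; 9.18 0 0.6 6 0 0 0' 
python3 go.py 0.5590 -0.029 0.183
```

```text
clock: 5.3
position: [0.5587, -0.0299, 0.1841]
ee_rot: [3.105, -0.479, -0.004]
force: [-0.5, -0.1, 0.2]
width: 1.001
gripper_force: 0.0
t 5.3 pos [ 0.5587 -0.0299  0.1841] F [-0.5 -0.1  0.2] w 1.001 j7 -2.04
shift cm [ 0.   -0.1   0.11] turn [0.04 0.14 0.47]
```

```bash
python3 -m creep '1 0 0.05 0 0 0 0; 1 0 0.05 0 0 0 0; 1 0 0.05 0 0 0 0; 1 0 0.05 0 0 0 0; 1 0 0.05 0 0 0 0' 30
python3 -m creep '1 0 0 0 0 0 0; 1 0 0 0 0 0 0; 1 0 0 0 0 0 0; 1 0 0 0 0 0 0'
python3 - <<'E'
from h import *
c=cam("wrist");print([np.round(proj(c,p),1) for p in ([.5768,-.141,.138],)])
print(telemetry.observe()["position"]); save("wrist","w4.png")
E
```

```text
clock: 5.92
position: [0.5593, -0.0304, 0.1856]
ee_rot: [3.105, -0.479, 0.0]
force: [-0.1, -0.8, -0.4]
width: 0.504
gripper_force: 0.0
clock: 6.42
position: [0.5595, -0.0301, 0.1855]
ee_rot: [-3.105, 0.478, -0.0]
force: [1.4, 2.2, -1.5]
width: 0.273
gripper_force: 30.0
[array([498.7, 150.9])]
[ 0.55948041 -0.03007405  0.18551315]
```

View pics/w4.png

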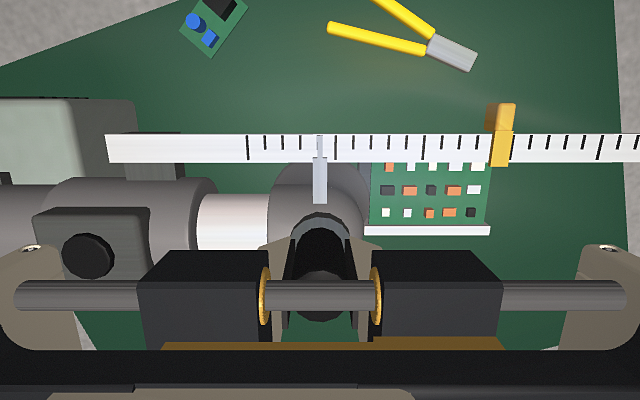

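The knob is gripped (25 mm opening, 30 N). The pointer's end is at (320,138), and the clip on the ruler is centred near x=501, rows 131–165. Next I'll measure the draw.

```bash
cat > m.py <<'E'
from h import *
from scipy.spatial.transform import Rotation as R
import sys
c=cam("wrist"); s=telemetry.observe(); im=save("wrist",sys.argv[1]); M=R.from_rotvec(s["ee_rot"]).as_matrix()
hsv=cv2.cvtColor(im,cv2.COLOR_BGR2HSV)
white=cv2.inRange(im,(205,205,205),(255,255,255))
n,l,st,_=cv2.connectedComponentsWithStats(white); 
ys,xs=np.where((white>0)); k=(ys>120)&(ys<175); ys,xs=ys[k],xs[k]
# lower ruler edge per column -> ruler direction
cols=[(x,ys[xs==x].max()) for x in list(range(120,185))+list(range(520,630)) if (xs==x).sum()>15]
e=np.array([plane(c,u,v,.135)[:2] for u,v in cols]); d=np.linalg.svd(e-np.median(e,0))[2][0]; d*=-np.sign(d[1])
print("ruler yaw",np.degrees(np.arctan2(d[1],d[0])),"tool axes yaw",np.degrees(np.arctan2(M[1,1],M[0,1])))
br=cv2.inRange(hsv,(12,90,110),(28,255,255)); br[:95]=0; br[175:]=0; br[:,:280]=0
br=cv2.morphologyEx(br,cv2.MORPH_OPEN,np.ones((3,3)))
n,l,st,ce=cv2.connectedComponentsWithStats(br); i=1+st[1:,4].argmax(); print("clip",st[i])
yy,xx=np.where(l==i)
rows=[(xx[yy==r].min(),xx[yy==r].max()) for r in range(138,160) if (yy==r).any()]
a,b=np.median(rows,0); print("edges",a,b)
P=[plane(c,u+.0,148,.138) for u in (a-.5,b+.5)]; print("clip width mm",np.linalg.norm(P[0]-P[1])*1000)
C=(P[0]+P[1])/2
d3=np.r_[d,0]
print("clip",C.round(4),"TCP-clip along mm",(C-s["position"])@d3*1000)
# pointer: brightness profile at given row
g=cv2.cvtColor(im,cv2.COLOR_BGR2GRAY)
print("principal", proj(c,s["position"]))
for r in (185,178): print(r,g[r,300:340].tolist())
E
python3 m.py w5.png
```

```text
ruler yaw -107.353619413576 tool axes yaw -107.52053686286371
clip [ 486  103   30   64 1263]
edges 492.5 510.0
clip width mm 10.359216922778336
clip [ 0.578  -0.1426  0.138 ] TCP-clip along mm 101.90105786064495
principal (np.float64(319.5314369648178), np.float64(272.13565518919))
185 [73, 74, 75, 74, 75, 75, 75, 76, 74, 75, 75, 68, 90, 210, 200, 196, 196, 196, 196, 199, 201, 202, 204, 205, 205, 204, 219, 69, 79, 80, 83, 84, 83, 85, 86, 86, 88, 90, 90, 91]
178 [85, 88, 89, 87, 89, 89, 87, 88, 90, 90, 89, 83, 103, 207, 197, 196, 196, 196, 196, 199, 202, 202, 203, 207, 204, 204, 212, 111, 88, 94, 95, 97, 95, 95, 97, 97, 98, 99, 99, 99]
```

The measured draw is about 102 mm. I'll pull 95 mm along tool y, then look again.

```bash
python3 -m creep '1 0 1 0 0 0 0; 1 0 2.2 0 0 0 0; 1 0 3.4 0 0 0 0; 1 0 4.6 0 0 0 0; 1 0 5.8 0 0 0 0'
python3 -m creep '1 0 1.2 0 0 0 0; 1 0 2.4 0 0 0 0; 1 0 3.3 0 0 0 0; 1 0 3.7 0 0 0 0; 1 0 3.7 0 0 0 0'
python3 m.py w6.png
```

```text
clock: 7.15
position: [0.5416, -0.0866, 0.1855]
ee_rot: [-3.105, 0.48, -0.0]
force: [2.3, 3.1, -3.8]
width: 0.279
gripper_force: 30.0
clock: 7.78
position: [0.5306, -0.1216, 0.1855]
ee_rot: [3.104, -0.48, 0.0]
force: [3.1, 1.5, -2.7]
width: 0.276
gripper_force: 30.0
ruler yaw -107.5595769895264 tool axes yaw -107.57432646873036
clip [ 321  103   19   64 1026]
edges 323.0 338.0
clip width mm 8.968565479808968
clip [ 0.5779 -0.143   0.138 ] TCP-clip along mm 6.128555582435288
principal (np.float64(319.5680924894746), np.float64(272.1261606760079))
185 [75, 75, 74, 76, 75, 75, 76, 75, 75, 78, 75, 68, 90, 209, 200, 197, 196, 198, 196, 197, 200, 202, 204, 207, 205, 203, 217, 68, 81, 82, 83, 84, 85, 87, 85, 88, 88, 91, 90, 91]
178 [89, 88, 90, 90, 89, 89, 88, 89, 91, 89, 89, 79, 137, 203, 197, 198, 197, 196, 195, 199, 203, 202, 205, 206, 204, 204, 217, 82, 90, 96, 95, 96, 97, 96, 97, 99, 98, 100, 97, 98]
```

View pics/w6.png

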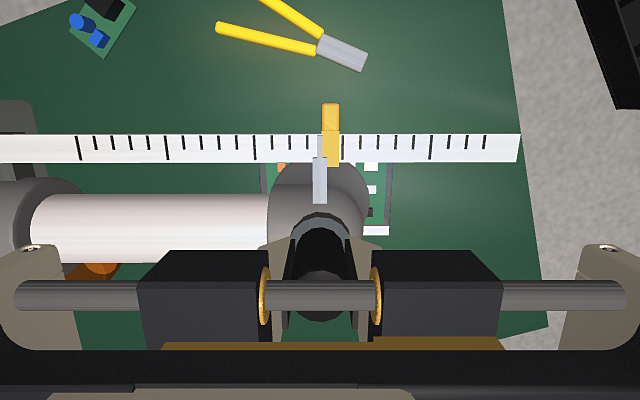

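The pointer has just reached the clip's near edge: pointer centre at x≈320, clip and lug spanning 322–339. About 6.3 mm is left.

```bash
python3 -m creep '1 0 0.3 0 0 0 0; 1 0 0.6 0 0 0 0; 1 0 0.65 0 0 0 0; 1 0 0.65 0 0 0 0; 1 0 0.65 0 0 0 0'
python3 - <<'E'
from h import *
s=telemetry.observe(); im=save("wrist","w7.png"); hsv=cv2.cvtColor(im,cv2.COLOR_BGR2HSV)
br=cv2.inRange(hsv,(12,90,110),(28,255,255)); g=cv2.cvtColor(im,cv2.COLOR_BGR2GRAY)
for r in (106,112,118,124,128,132,158,162,165): 
    x=np.where(br[r,280:370])[0]+280; print(r,(x.min(),x.max()) if len(x) else None)
for r in (178,185): x=np.where(g[r,300:340]>150)[0]+300; print(r,x.min(),x.max())
print(s["position"],s["force"],s["gripper_force"],np.abs(s["dq"]).max())
cv2.imwrite("pics/c7.png",cv2.resize(im[90:220,250:400],None,fx=4,fy=4,interpolation=cv2.INTER_CUBIC))
E
```

```text
clock: 8.45
position: [0.5288, -0.1274, 0.1855]
ee_rot: [3.105, -0.479, 0.0]
force: [3.6, 1.9, -3.5]
width: 0.28
gripper_force: 30.0
106 (np.int64(310), np.int64(327))
112 (np.int64(311), np.int64(327))
118 (np.int64(311), np.int64(327))
124 (np.int64(311), np.int64(327))
128 (np.int64(311), np.int64(327))
132 (np.int64(310), np.int64(328))
158 (np.int64(311), np.int64(327))
162 (np.int64(311), np.int64(327))
165 (np.int64(311), np.int64(327))
178 313 326
185 313 326
[ 0.52876219 -0.12738506  0.18553657] [ 3.64297696  1.92829889 -3.49667956] 29.999537765979767 0.0014103851653669553
```

View pics/c7.png

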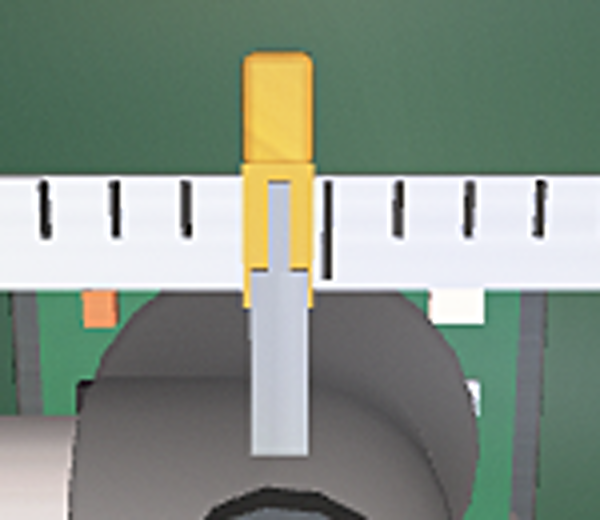

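The pointer (313–326, centre 319.5) stands over the clip (311–327, centre 319), so the offset is about 0.3 mm. The arm is still and the grip is holding at 30 N, so I'm handing in.

```bash
python3 -c "
from cell import job
print(job.sign_off())"
```

```text
the job is handed in; nothing more can be done
None
```

The job is handed in: the lock button was pushed fully down, and the arm was drawn out until the pointer stood over the clip (about 0.3 mm off in the last picture), still holding the knob at 30 N, with 8.5 s used and no loose item touched.

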